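# Press the loose pot lids home and shut the sample station

### The arm

A 6-joint arm with a two-finger parallel gripper is mounted at the origin on the work surface. World frame = base frame: x ahead of the robot, y to its left, z up, the work surface at z = 0. Lengths are in m, angles in rad, forces in N, time in s.
With the tool pointing down it reaches from about 0.275 to 0.75 m from the base axis. Payload 10.2 kg.
Tool frame: the origin (TCP) lies midway between the tips of the shut fingers; the grasp point (between the pads) lies 19 mm behind it (env.hold_point_z is the distance from the TCP to the grasp point, in m); x points along the fingers, z is the direction in which the jaws open and shut, and the axes are right-handed (so a half turn about x gives the same grasp; the last joint's range is limited). The gripper opens to 85 mm and grips with 20 to 120 N. Pads are 22 mm wide; open, the fingers measure 114 mm over their backs; the gripper's body (76 mm by 85 mm) begins 54 mm behind the grasp point. The pads swing forward as they close: fully open they stand 13 mm farther back than shut.
Start: joints at [1.118, 0.313, 1.498, -0, 1.331, -0.223], TCP at [0.12, 0.511, 0.231] pointing down, gripper open.
Joint ranges: [-2.94, 2.94], [-0.97, 2.17], [0.19, 2.56], [-1.23, 4.37], [0.02, 3.11], [-2.88, 2.88]. Speed limits (rad/s): [2.39, 2.39, 3.01, 3.14, 3.14, 3.14].

### API

Orientations are given as a unit quaternion [x, y, z, w].
In Python, from bench import env, kinematics, monitor, eyes, job gives the robot as it stands. The module is installed in compiled form; this text tells all that it offers. Calls block until the motion is done:
- env.reach(position, orientation): joint-space move of the TCP to a pose.
- env.movel(position, velocity=0.15, frame=None, guard=None): straight line of the TCP; frame=None keeps the orientation; velocity is the mean speed in m/s. With guard (N) it stops when the force on the tool has changed by that much, and returns True; else False.
- env.set_joints(angles): joint-space move.
- env.release() and env.close_gripper(effort=None): open the fingers fully, or close them until they stop; effort is the grip in N (None keeps the last).
- env.hold(seconds).
- kinematics.ik(position, orientation): joint angles nearest the present ones, or None.
- monitor.sense(): the state.
- eyes.grab_frame(name): name is "scene" or "top"; returns a dict with "frame" (400x640x3 uint8, red, green, blue), "mtx" (3x3 intrinsics, pixels), "view" (4x4, takes a point from world to camera coordinates). Camera axes: x right, y down, z forward; pixel columns grow to the right and rows downward; lengths in m; the calibration is good to about 2 mm. A picture is of the moment at which its call begins. There is no depth.
A pose or a line that the arm cannot do raises env.MotionError and nothing moves.
- job.hand_in(): hands the job in, once; it reports no verdict.
The state is a dict: "clock": time; "joints": joint angles; "qvel": joint speeds; "joint_efforts": joint torques, N m; "position": TCP position; "ee_rot": TCP orientation; "contact_force": force on the tool from outside, world axes, zero at the start; "ft_torque": the same for the moment, N m; "finger_gap": opening from 0.0 (shut) to 1.0 (fully open).
Only numpy, scipy, OpenCV 4.12 (cv2) and the standard library are available. Lean on these libraries where they do the work, as an engineer would, in place of code of your own. Each camera call takes 0.05 s, during which the arm holds its last target. There are 200 camera calls.

### The job

Get the sample station ready to run: press down each pot lid that is standing proud until it is fully home, without touching the pot whose lid is already down. Then swing the clear hood down over the pots and press firmly on it until it is fully closed. Leave the pots in their bays and the things around the station where they are.

Things in the scene. Friction and masses are not known exactly. Their poses are not given: they have to be found in the camera images.
- station: White fixed station, 190 (x) x 300 mm (y). Origin on the bench; x points from its open front (robot side) to its grey rear housing, y along the pots. Three square bays, 70 mm inside, floor 20 mm and walls 46 mm above the bench, hold a pot each at x=-20, y=-76, 0, 76 mm. End cheeks (y=+-143 mm, 14 mm thick) rise to 108 mm, the rear housing (x=50 to 105 mm) to 105 mm.
- hood_hinge (a point): Middle of the hood's hinge line, on the station at x = +65 mm, y = 0, 111 mm above the bench; same axes as the station. The hinge runs along y.
- hood (a joint): Hood angle in rad: 0 = fully closed (flat over the pots), about 1.57 = standing straight up; grows as it opens. The stiff hinge holds the hood wherever it is left.
- hood_edge (a point): Middle of the hood's blue front bar, on its outer face (top when closed), 127 mm from the hinge line. The hood is a flat clear panel, 6 mm thick, 300 mm wide, with a blue border; it reaches 140 mm from the hinge. The bar at its free edge is 26 mm wide, 10 mm thick. Closed, its top is 117 mm above the bench. Axes: x from free edge to hinge, z out of the outer face.
- pot_a: Amber sample pot, 66 mm diameter, standing loose in one of the bays. Origin: centre of its underside, z up. With its lid fully home it is 80 mm tall.
- lid_a (a joint): How far the white press-on lid of pot_a stands up, in m: 0 = fully home, about 0.015 to 0.021 = standing proud with the bright green neck of the pot showing under it. It slides straight down with about 7 N and stays where it is left; it cannot come off.
- lid_a_top (a point): Centre of the top face of that lid (68 mm diameter, 25 mm tall, white with a grey disc); 80 mm above the pot's origin when fully home.
- pot_b: Amber sample pot, 66 mm diameter, standing loose in one of the bays. Origin: centre of its underside, z up. With its lid fully home it is 80 mm tall.
- lid_b (a joint): How far the white press-on lid of pot_b stands up, in m: 0 = fully home, about 0.015 to 0.021 = standing proud with the bright green neck of the pot showing under it. It slides straight down with about 7 N and stays where it is left; it cannot come off.
- lid_b_top (a point): Centre of the top face of that lid (68 mm diameter, 25 mm tall, white with a grey disc); 80 mm above the pot's origin when fully home.
- pot_c: Amber sample pot, 66 mm diameter, standing loose in one of the bays. Origin: centre of its underside, z up. With its lid fully home it is 80 mm tall.
- lid_c (a joint): How far the white press-on lid of pot_c stands up, in m: 0 = fully home, about 0.015 to 0.021 = standing proud with the bright green neck of the pot showing under it. It slides straight down with about 7 N and stays where it is left; it cannot come off.
- lid_c_top (a point): Centre of the top face of that lid (68 mm diameter, 25 mm tall, white with a grey disc); 80 mm above the pot's origin when fully home.
- tip_box: Bystander: blue box with a white pierced top, 85 x 125 x 54 mm, origin under its centre.
- wash_bottle: Bystander: white bottle with a red cap, 64 mm diameter, 150 mm tall, origin under its centre.
- pipette: Bystander: black and grey pipette lying flat, about 230 mm long along its x, 30 mm wide, 24 mm tall; origin on the bench under it, near the middle.

How it is judged:
By the outcome, as a careful person would: the job done as asked, in the order asked, and still so for the second after the job is handed in, with the robot touching nothing.
It also fails if it takes over 48 s, if anything falls off the work surface, if the arm or the gripper's body presses on something with over 40 N, if the wrist force passes 120 N, or if a joint passes its speed limit or range.

## Working session

There is one attempt and no reset: what is moved stays moved. The work goes in short steps, each a Python script; the robot and the scene stay as the last script left them, time stands still between calls to the robot, and variables do not carry over. Pictures are saved under pics/ and viewed, about 8 in all and at most 12, crops included, and the job is handed in when it is done.

```bash
mkdir -p pics; python3 - <<'E'
from bench import env, kinematics, monitor, eyes, job
import cv2, numpy as np, pickle
d={}
for n in ("scene","top"):
    f=eyes.grab_frame(n); d[n]=f
    cv2.imwrite(f"pics/{n}0.png",f["frame"][:,:,::-1])
    V=f["view"]; print(n,f["mtx"].tolist(),np.round(-V[:3,:3].T@V[:3,3],3)); print(np.round(V,3))
pickle.dump(d,open("f0.pkl","wb"))
s=monitor.sense();print(s)
E
```

```text
scene [[414.8270468313164, 0.0, 319.20414161614065], [0.0, 414.8270468313164, 198.64816977156713], [0.0, 0.0, 1.0]] [1.094 0.622 0.932]
[[-0.743  0.669 -0.002  0.398]
 [ 0.483  0.534 -0.693 -0.215]
 [-0.463 -0.516 -0.72   1.499]
 [ 0.     0.     0.     1.   ]]
top [[375.91272254232877, 0.0, 320.1811008186644], [0.0, 375.91272254232877, 200.9891197892612], [0.0, 0.0, 1.0]] [0.444 0.004 1.197]
[[ 0.018 -1.    -0.013  0.011]
 [-0.993 -0.017 -0.117  0.582]
 [ 0.117  0.015 -0.993  1.136]
 [ 0.     0.     0.     1.   ]]
{'clock': 0.1, 'joints': array([ 1.11758854e+00,  3.13414795e-01,  1.49837129e+00, -6.99675609e-06,
        1.33097966e+00, -2.23414382e-01]), 'qvel': array([-0.00170945, -0.00060484, -0.00251513, -0.00234215, -0.00035384,
       -0.00127174]), 'joint_efforts': array([ 2.74930288e-03, -4.12898147e+01, -2.60137028e+01, -1.62774663e-04,
        2.99445805e-03,  5.19698358e-05]), 'position': array([0.11950096, 0.51098409, 0.23077785]), 'ee_rot': array([-0.43956315,  0.55439784,  0.43920019,  0.55365194]), 'contact_force': array([-0.44735534,  0.31131325, -0.86264136]), 'ft_torque': array([ 0.02400583, -0.01010149, -0.01029685]), 'finger_gap': 1.0026632591042899}
```

View pics/scene0.png

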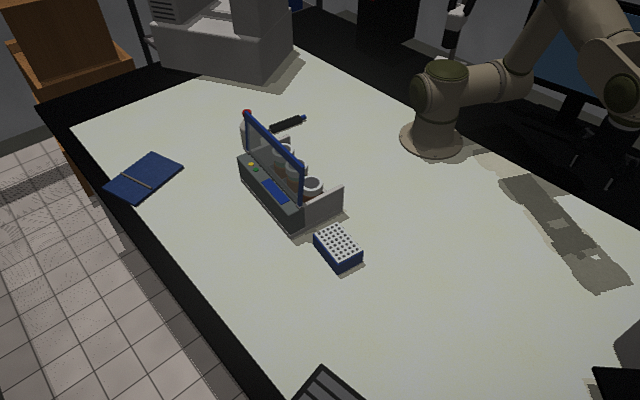

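View pics/top0.png

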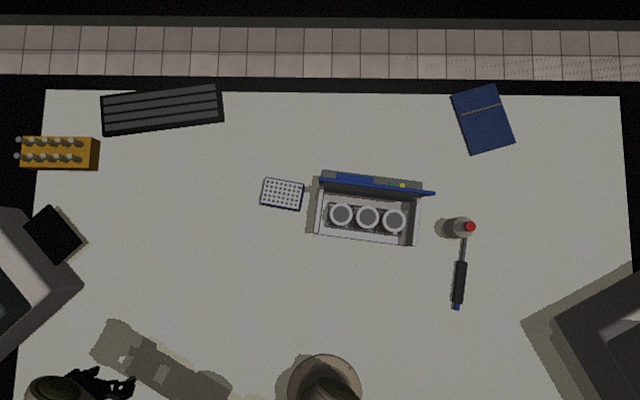

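The scene view shows the station with the hood up at about (270,170), the tip box at (338,248) and the pipette behind it. The top view shows the three lids at about (341,214), (367,216) and (394,220), and the bottle at (458,228). I'll zoom in on both.

```bash
python3 - <<'E'
import cv2,pickle,numpy as np
d=pickle.load(open("f0.pkl","rb"))
a=d["scene"]["frame"][100:250,220:370,::-1]; b=d["top"]["frame"][160:260,295:445,::-1]
a=cv2.resize(a,(600,600),interpolation=cv2.INTER_CUBIC);b=cv2.resize(b,(780,520),interpolation=cv2.INTER_CUBIC)
g=lambda x:(255*(x/255.)**.6).astype(np.uint8)
cv2.imwrite("pics/sc.png",g(a));cv2.imwrite("pics/tc.png",g(b))
E
```

```text
(no output)
```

View pics/sc.png

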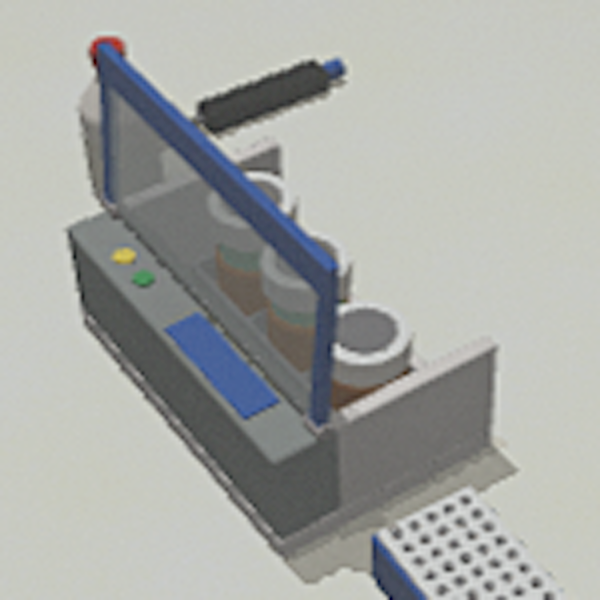

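View pics/tc.png

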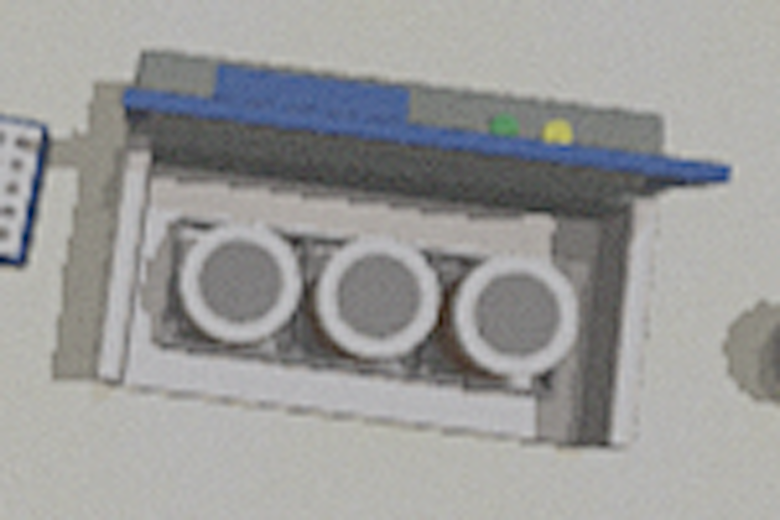

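The two lids at the bottle end (-y) show green necks, so they are proud. The lid at the tip-box end (+y) is home. Next I compute positions.

```bash
cat > h.py <<'E'
import numpy as np
def ray(f,p):
    V=f["view"];R=V[:3,:3];c=-R.T@V[:3,3]
    d=R.T@np.linalg.inv(f["mtx"])@[p[0],p[1],1];return c,d/np.linalg.norm(d)
def plane(f,p,z):
    c,d=ray(f,p);return c+d*(z-c[2])/d[2]
def tri(f,p,g,q):
    c,d=ray(f,p);e,k=ray(g,q);s=np.linalg.lstsq(np.c_[d,-k],e-c,rcond=None)[0]
    a=c+s[0]*d;b=e+s[1]*k;return (a+b)/2,np.linalg.norm(a-b)
E
python3 - <<'E'
import pickle,numpy as np,cv2
from h import *
np.set_printoptions(precision=4,suppress=True)
d=pickle.load(open("f0.pkl","rb"));T,S=d["top"],d["scene"]
t=lambda u,v:(295+u/5.2,160+v/5.2); s=lambda u,v:(220+u/4,100+v/4)
L=[plane(T,t(*p),z) for p,z in (((241,283),.1),((379,297),.118),((515,315),.118))]
print("lids +y..-y",*L)
# lid height checks by triangulation
print("tri home",tri(T,t(241,283),S,s(366,330)))
P=tri(T,t(728,172),S,s(105,46));Q=tri(T,t(125,97),S,s(333,265));print("bar ends -y,+y",P,Q,np.linalg.norm(P[0]-Q[0]))
# station corners: cheek front-top corners
fl=plane(T,t(110,382),.108);fr=plane(T,t(622,442),.108);rl=plane(T,t(143,52),.105);rr=plane(T,t(663,118),.105)
print("corners",fl,fr,rl,rr)
E
```

```text
lids +y..-y [ 0.535  -0.0425  0.1   ] [ 0.5271 -0.1179  0.118 ] [ 0.5185 -0.1928  0.118 ]
tri home (array([ 0.5331, -0.0405,  0.098 ]), np.float64(0.005870905967150666))
bar ends -y,+y (array([ 0.5786, -0.2707,  0.247 ]), np.float64(0.007406338487096828)) (array([0.6118, 0.0233, 0.2497]), np.float64(0.004031802111824449)) 0.2958954170167514
corners [0.478  0.0299 0.108 ] [ 0.4501 -0.2532  0.108 ] [0.6652 0.0149 0.105 ] [ 0.632  -0.2789  0.105 ]
```

```bash
cat >> h.py <<'E'
from bench import env, kinematics, monitor, eyes, job
from scipy.spatial.transform import Rotation as Ro
yaw=-0.111
X=np.array([np.cos(yaw),np.sin(yaw),0]);Y=np.array([-X[1],X[0],0]);Z=np.array([0,0,1.])
O=np.array([.5465,-.1202,0])
def quat(sgn=1,tilt=0):
    # tool x down, tilted so that the hand leans toward the rear for tilt>0; tool z along +-station y
    x=-Z*np.cos(tilt)-X*np.sin(tilt);z=sgn*Y;return Ro.from_matrix(np.c_[x,np.cross(z,x),z]).as_quat()
def st(x,y,z): return O+X*x+Y*y+Z*z
def say(*a):
    s=monitor.sense();print(*a,round(s["clock"],2),np.round(s["position"],4),np.round(s["contact_force"],1))
E
python3 - <<'E'
from h import *
for sg in (1,-1):
  for p in ((-20,-76,300),(-20,-76,95),(-20,0,95),(95,0,300),(95,0,215),(20,0,200),(-62,0,115)):
    q=kinematics.ik(st(*np.array(p)/1e3),quat(sg)); print(sg,p,None if q is None else np.round(q,2))
E
```

```text
1 (-20, -76, 300) [-0.57  0.34  1.28 -0.    1.52 -2.03]
1 (-20, -76, 95) [-0.57  0.52  1.58 -0.    1.05 -2.03]
1 (-20, 0, 95) [-0.44  0.49  1.62 -0.    1.03 -1.9 ]
1 (95, 0, 300) [-0.38  0.59  0.91 -0.    1.64 -1.84]
1 (95, 0, 215) [-0.38  0.62  1.08 -0.    1.44 -1.84]
1 (20, 0, 200) [-0.41  0.46  1.37 -0.    1.31 -1.87]
1 (-62, 0, 115) [-0.47  0.38  1.73 -0.    1.03 -1.93]
-1 (-20, -76, 300) [-0.57  0.34  1.28 -0.    1.52  1.11]
-1 (-20, -76, 95) [-0.57  0.52  1.58 -0.    1.05  1.11]
-1 (-20, 0, 95) [-0.44  0.49  1.62 -0.    1.03  1.24]
-1 (95, 0, 300) [-0.38  0.59  0.91 -0.    1.64  1.3 ]
-1 (95, 0, 215) [-0.38  0.62  1.08 -0.    1.44  1.3 ]
-1 (20, 0, 200) [-0.41  0.46  1.37 -0.    1.31  1.27]
-1 (-62, 0, 115) [-0.47  0.38  1.73 -0.    1.03  1.22]
```

```bash
python3 - <<'E'
from h import *
q=quat(-1)
p=monitor.sense()["position"]
env.close_gripper(40)
env.movel([p[0],p[1],.30],velocity=.2)
env.reach([.5185,-.1928,.30],q); say("above")
for n,c in (("c1",(.5185,-.1928)),("c2",(.5271,-.1179))):
    env.movel([*c,.135],velocity=.2); say(n)
    g=env.movel([*c,.094],velocity=.03,guard=30); say(n,g)
    env.movel([*c,.16],velocity=.15)
env.movel([.5271,-.1179,.32],velocity=.2)
import cv2
for n in ("scene","top"):
    f=eyes.grab_frame(n); im=f["frame"][:,:,::-1]
    im=im[90:240,220:370] if n=="scene" else im[160:260,295:445]
    cv2.imwrite(f"pics/{n}1.png",(255*(cv2.resize(im,None,fx=4,fy=4,interpolation=cv2.INTER_CUBIC)/255.)**.6).astype(np.uint8))
say()
E
```

```text
above 4.21 [ 0.5187 -0.1921  0.3001] [-0.2 -0.5 -0.8]
c1 5.18 [ 0.5191 -0.193   0.1361] [1.  0.7 0.4]
c1 True 6.29 [ 0.5189 -0.1931  0.1   ] [-1.4  0.6  8.5]
c2 7.39 [ 0.5271 -0.1183  0.1348] [-0.2 -0.9  1. ]
c2 True 8.5 [ 0.5275 -0.1181  0.1   ] [-1.8  0.4  8.9]
10.1 [ 0.5268 -0.1178  0.3186] [0.3 0.5 0.1]
```

View pics/scene1.png

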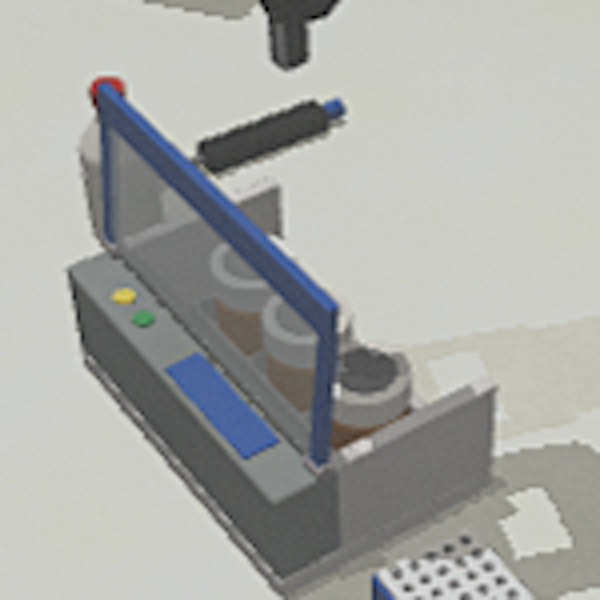

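Both lids stopped the finger at z = 0.100, which is home, and no green shows any more. Next I swing the hood down from behind.

```bash
python3 - <<'E'
from h import *
import cv2
env.movel(st(.115,0,.32),velocity=.2)
env.movel(st(.115,0,.235),velocity=.15); say("behind")
def tip(th,r=.122):
    s,c=np.sin(th),np.cos(th)
    return st(.065-r*c+.006*s+.011*s,0,.111+r*s+.006*c)
for th in np.arange(1.5,.1,-.14):
    g=env.movel(tip(th),velocity=.1,guard=60); say(round(th,2),g)
    if g: break
f=eyes.grab_frame("scene")["frame"][90:240,220:370,::-1]
cv2.imwrite("pics/hood.png",(255*(cv2.resize(f,None,fx=4,fy=4,interpolation=cv2.INTER_CUBIC)/255.)**.6).astype(np.uint8))
E
```

```text
behind 11.64 [ 0.6609 -0.1331  0.2366] [-0.2 -0.   0.2]
1.5 False 12.21 [ 0.6199 -0.1285  0.234 ] [-0.2  0.  -0.1]
1.36 False 12.53 [ 0.6027 -0.1265  0.2318] [ 0.1 -0.8 -0.6]
1.22 False 12.86 [ 0.5857 -0.1246  0.2278] [-0.5  0.2 -0.1]
1.08 False 13.18 [ 0.5692 -0.1228  0.2216] [-0.1  0.   0.6]
0.94 False 13.51 [ 0.5536 -0.1211  0.2133] [0.5 0.5 0.5]
0.8 False 13.83 [ 0.5391 -0.1194  0.203 ] [ 0.2 -0.3  0.2]
0.66 False 14.16 [ 0.526  -0.118   0.1908] [-0.5 -0.1  0.7]
0.52 False 14.48 [ 0.5145 -0.1167  0.1771] [-0.6  0.4  0. ]
0.38 False 14.81 [ 0.505  -0.1156  0.1622] [0.4 0.9 0.3]
0.24 False 15.13 [ 0.4975 -0.1148  0.1461] [-0.1 -0.2  0.2]
```

View pics/hood.png

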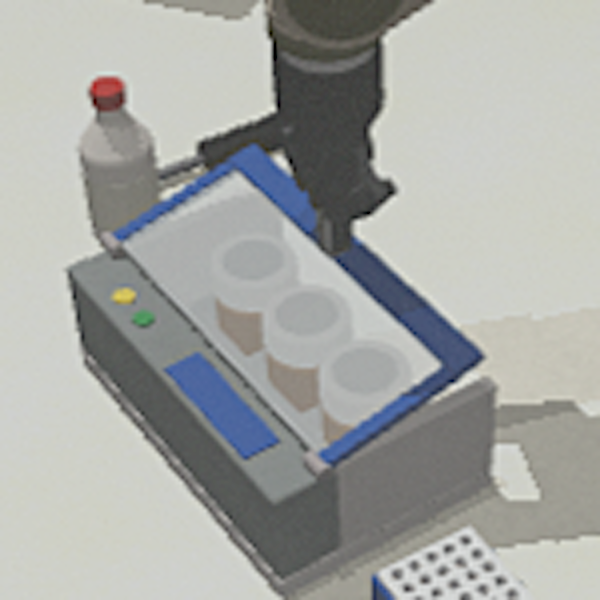

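The hood follows the finger and is nearly down, with the fingertip on the bar. I'll press it closed.

```bash
python3 - <<'E'
from h import *
import cv2
env.movel(st(.065-.122+.002,0,.125),velocity=.06,guard=60); say("near")
g=env.movel(st(-.062,0,.100),velocity=.03,guard=60); say("press",g)
env.hold(.3); say("hold")
env.movel(st(-.062,0,.17),velocity=.15)
g=env.movel(st(-.062,0,.105),velocity=.05,guard=60); say("press2",g)
env.movel(st(-.062,0,.30),velocity=.2); say()
env.reach([.30,.25,.35],quat(-1)); say("away")
v=[]
for n in ("scene","top"):
    f=eyes.grab_frame(n)["frame"][:,:,::-1]
    f=f[90:240,220:370] if n=="scene" else f[150:250,300:400] 
    v.append(cv2.resize(f,(400,400),interpolation=cv2.INTER_CUBIC))
cv2.imwrite("pics/end.png",(255*(np.hstack(v)/255.)**.6).astype(np.uint8))
E
```

```text
near 15.69 [ 0.4916 -0.114   0.1247] [ 0.4 -0.1 -0.5]
press True 16.22 [ 0.4901 -0.1141  0.117 ] [-3.3  1.1 12. ]
hold 16.52 [ 0.4901 -0.1141  0.117 ] [-3.2  1.5  9.7]
press2 True 18.04 [ 0.4848 -0.1133  0.1169] [-5.5  1.  14.1]
19.11 [ 0.4846 -0.1132  0.2987] [-0.1  0.2 -0.2]
away 20.62 [0.3005 0.2496 0.3497] [-0.9  0.1 -0.1]
```

View pics/end.png

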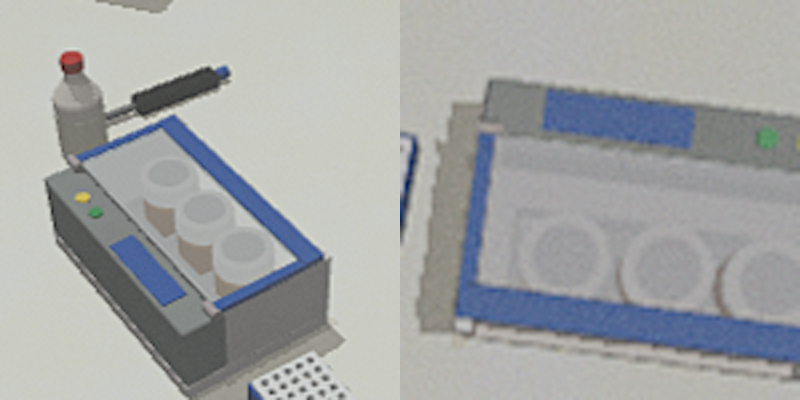

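The hood is flat on the cheeks. Both presses stopped at z = 0.117, which is the closed height, and the pots and surroundings are unmoved.

```bash
python3 -c "
from bench import job
print(job.hand_in())"
```

```text
the job is handed in; nothing more can be done
None
```

The station is ready and the job is handed in. I pressed the two proud lids (the middle pot and the one at the bottle end) fully home. I left the third pot, at the tip-box end, untouched, then swung the hood down and pressed it closed twice.

- **Lids:** both presses hit the 30 N guard at z = 0.100 m, the fully-home height. No green neck shows in the picture taken afterwards.
- **Hood:** both presses hit the 60 N guard at z = 0.117 m, the closed height, and the last picture shows it flat.
- **Surroundings:** the pots are in their bays. The bottle, pipette and tip box look unmoved by eye; I didn't re-measure them.
- **Time:** the clock was at about 20.7 s of the 48 s allowed, with the arm clear of everything.
- **Disagreements:** none in the checks. The force read just after each press was only about 9–14 N, because the arm had already stopped and the load had eased.

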